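# Fish a fallen hanging plate out from behind the splash guard

## Task

A brass hanging plate has dropped through the paint drip rack and lies in the tray behind the fixed splash guard. Take the hooked rod from its rest, reach it under the guard and draw the plate out until it fetches up against the stop bar at the front, keeping a gentle, steady pull there for a moment so that its long edge sits snug and square to the bar; touch the plate with the hook only. Then lay the rod back in its rest as you found it. The canvas on the rack is wet: do not strain or knock the rack, and leave the canvas, bottles and cup alone.

Things in the scene. Friction and masses are not known exactly. Their poses are not given: they have to be found in the camera images.
- rack: Fixed drip rack, white enamelled, carrying a wet canvas: tray 400 mm deep (its x, from open front to back) by 360 mm wide (y). Origin: centre of its underside, on the table. Tray floor 3 mm, rim 12 mm above the table. Across its front lies the stop bar, a straight bar along the rack's y, 12 mm deep, its top 15 mm above the table. Press or pull nothing against any of it harder than 15 N.
- guard (a point): Middle of the lower edge of the splash guard: rack x = -102 mm, 50 mm above the table; an upright sheet 3 mm thick, as wide as the tray, open below, top at 124 mm. Behind it a wire grid 70 to 78 mm above the table covers the tray. In front: open tray, then the stop bar, screwed fast with its face anywhere from rack x = -184 to -144 mm. Its place is not measured: it must be felt (or seen).
- plate: Loose flat brass plate, 36 (its x) x 80 (its y) x 5 mm, 0.08 to 0.15 kg, with a round 20 mm eye through its centre. Origin: centre of its underside. Starts flat on the tray floor behind the guard, its long axis y within 0.35 rad of the rack's y. Drawn by the eye it slides with under 1 N; held against the stop bar with a steady pull of 5 to 8 N for half a second it turns square to it.
- hook: Hooked rod, 0.14 kg. Origin: on its axis, mid-handle; x along the rod to the hook, z up, leg down. Wooden handle x -65 to +65 mm, 16 wide (y), 24 high (z); then a 7 mm steel rod to x = 237 mm, bent there into a 7 mm leg, leaning 10 degrees back towards the handle. Balances near x = 60 mm: grip the handle's front (x 20 to 50 mm) from above across its width, firmly. The hand stays before the guard.
- hook_tip (a point): Rounded lowest end of the hook's leg: 235 mm along the hook's x from its origin, 26 mm below the rod's axis. Must run within about 2 mm of the tray floor to hold the 5 mm plate.
- rest: Fixed dark wooden brush rest, base 215 x 75 x 8 mm. Origin: on the table below mid-handle; x along the lying rod to its hook. Flared notches in two 12 mm cheeks: at x = -45 mm for the handle (bottom 30 mm, sides to 45 mm above the table), at x = +125 mm for the steel rod (bottom 38.5, sides to 53 mm). At the start the rod lies in both, leg down, axis 42 mm up, its origin within 6 mm of this one.
- canvas: Wet painted canvas 150 x 200 x 18 mm lying on the back of the wire grid. Origin: centre of its underside. Leave alone.
- bottle_white: White squeeze bottle, 44 mm diameter, 150 mm high, standing on the table. Origin: centre of its underside. Leave alone.
- bottle_tan: Tan squeeze bottle, 44 mm diameter, 150 mm high, standing on the table. Origin: centre of its underside. Leave alone.
- cup: Clear plastic cup, 60 mm across, 65 mm high, standing on the table. Origin: centre of its underside. Leave alone.
Mind the look-alikes: they are no part of the job. Several things have the shape of the rest; the one meant has the colours described above. There is more than one size of the plate; the one meant has the size given above.

How it is judged:
By the outcome, as a careful person would: the job done as asked, in the order asked, and still so for the second after the job is handed in, with the robot touching nothing.
It also fails if it takes over 64 s, if anything falls off the work surface, if the arm or the gripper's body presses on something with over 40 N, if the wrist force passes 120 N, or if a joint passes its speed limit or range.

## Robot

A 6-joint arm with a two-finger parallel gripper is mounted at the origin on the work surface. World frame = base frame: x ahead of the robot, y to its left, z up, the work surface at z = 0. Lengths are in m, angles in rad, forces in N, time in s.
With the tool pointing down it reaches from about 0.425 to 0.95 m from the base axis. Payload 3.5 kg.
Tool frame: the origin (TCP) lies between the finger pads; the fingertips stand 25 mm ahead of it and the grasp point (between the pads) lies 6 mm ahead of it (ctrl.finger_overhang is the distance from the TCP to the fingertips, in m); x points along the fingers, y is the direction in which the jaws open and shut, and the axes are right-handed (so a half turn about x gives the same grasp; the last joint's range is limited). The gripper opens to 85 mm and grips with 20 to 120 N. Pads are 22 mm wide; open, the fingers measure 114 mm over their backs; the gripper's body (76 mm by 85 mm) begins 54 mm behind the grasp point. The pads swing forward as they close: fully open they stand 13 mm farther back than shut.
Start: joints at [1.097, 0.286, 1.577, -0, 1.279, -0.15], TCP at [0.215, 0.64, 0.256] pointing down, gripper open.
Joint ranges: [-2.77, 2.77], [-0.9, 2.22], [0.21, 2.48], [-1.53, 4.67], [0.24, 2.81], [-2.84, 2.84]. Speed limits (rad/s): [2.79, 2.79, 3.14, 3.14, 3.14, 3.14].

## Interface

Orientations are given as a unit quaternion [x, y, z, w].
In Python, from plant import ctrl gives the robot as it stands.
- The arm moves only by the tool play_rows, never from a script. Its argument "targets" is a list of rows, each an object with "delta_pos": the shift along the world's x, y, z normalised to -1 to 1, where 1 is 1000 mm, a list of three; "delta_rot": the turn, a rotation vector about the world's x, y, z normalised to -1 to 1, where 1 is pi rad, a list of three; "claw": the finger opening in mm, from 0 to 85.4. In form: [{"delta_pos": [tx, ty, tz], "delta_rot": [wx, wy, wz], "claw": claw}, ...]. A call has 1 to 20 rows; each row is the pose to reach, as a shift and turn from the pose measured when the call began, turning the shorter way round; what a row does not reach only later rows make up. A row lasts 1/12 s, in which the tool goes at most 41.7 mm and 7.16 degrees, less where a joint would pass 70% of its speed; a pose out of reach is approached as far as the arm can. A call with a number of a shift or a turn outside -1 to 1 is refused whole. A call with a gripper value outside its range is refused whole. The fingers move at their own pace and stop on an object; "newtons" is the grip in N (left out, the last holds). Time passes only in rows, so rows that repeat a pose let the fingers close. It gives the time, the measured TCP pose, the force and the opening at its end, in the units of the state.
- ctrl.get_state(): the state, without advancing time (a new reading comes with each control period).
- ctrl.read_camera(name): name is "side" or "top" or "wrist"; returns the picture (420x560x3 uint8, blue, green, red); there is no depth.
- ctrl.calibration(name): a dict with "fx", "fy", "cx", "cy" (pixels), "camera_from_world" (4x4, takes a point from world to camera coordinates). Camera axes: x right, y down, z forward; pixel columns grow to the right and rows downward; lengths in m; the calibration is good to about 2 mm. A picture is of the moment at which its call begins: read the wrist's pose just before it. calibration takes no time and is no camera call; for the wrist camera it gives the pose at the moment of the call.
- ctrl.sign_off(): hands the job in, once; it reports no verdict.
The state is a dict: "time": time; "qpos": joint angles; "dq": joint speeds; "joint_efforts": joint torques, N m; "eef_pos": TCP position; "tcp_rot": TCP orientation; "contact_force": force on the tool from outside, world axes, zero at the start; "wrist_torque": the same for the moment, N m; "opening": opening from 0.0 (shut) to 1.0 (fully open).
Only numpy, scipy, OpenCV 4.12 (cv2) and the standard library are available. Lean on these libraries where they do the work, as an engineer would, in place of code of your own. Each camera call takes 0.05 s, during which the arm holds its last target. There are 200 camera calls.

## Working session

There is one attempt and no reset: what is moved stays moved. The work goes in short steps, Python scripts to look and compute and a tool call to move; the robot and the scene stay as the last step left them, time stands still between calls to the robot, and variables do not carry over. Pictures are saved under pics/ and viewed, about 8 in all and at most 12, crops included, and the job is handed in when it is done.

Besides the shell and the picture viewer there is one more tool, called by a JSON object that holds its "fn" and its "kwargs", one argument or row to a line. play_rows: Moves the arm, as the interface text tells. Its arguments: {"type":"object","properties":{"targets":{"type":"array"},"newtons":{"type":"number"}},"required":["targets"]}

```bash
mkdir -p pics; ls
python3 - <<'E'
from plant import ctrl
import cv2,numpy as np
for n in("side","top"):
    cv2.imwrite(f"pics/{n}0.png",ctrl.read_camera(n))
    c=ctrl.calibration(n);print(n,c["fx"],c["fy"],c["cx"],c["cy"]);print(np.round(c["camera_from_world"],4).tolist())
s=ctrl.get_state();print(s)
E
```

```text
pics
side 432.7599056389328 432.7599056389328 277.2003514567153 210.83119129858892
[[0.8855, -0.4644, -0.0157, -0.4945], [-0.2524, -0.4524, -0.8553, 0.1476], [0.3901, 0.7614, -0.5178, 1.172], [0.0, 0.0, 0.0, 1.0]]
top 483.8681653121367 483.8681653121367 279.37622731138003 207.63463099822698
[[-0.0059, -0.9999, -0.0097, -0.0674], [-0.9822, 0.0076, -0.1876, 0.5388], [0.1876, 0.0084, -0.9822, 1.2898], [0.0, 0.0, 0.0, 1.0]]
{'time': 0.1, 'qpos': array([ 1.09698804e+00,  2.87121416e-01,  1.57802268e+00,  5.22807819e-06,
        1.27860525e+00, -1.49986903e-01]), 'dq': array([ 5.53179835e-04, -1.85812222e-03, -3.39835559e-03, -1.75890553e-03,
        3.69322031e-05,  5.05319559e-04]), 'joint_efforts': array([ 1.04435010e-03, -4.07300270e+01, -2.93697953e+01, -1.26070181e-04,
        3.43636639e-03,  2.19458073e-06]), 'eef_pos': array([0.21449364, 0.63944635, 0.25506016]), 'tcp_rot': array([ 0.11326387,  0.69809376, -0.11471422,  0.69762242]), 'contact_force': array([0.19396768, 0.36125479, 0.52877339]), 'wrist_torque': array([-0.02187907,  0.05326977,  0.01371011]), 'opening': 1.000732795883121}
```

View pics/top0.png

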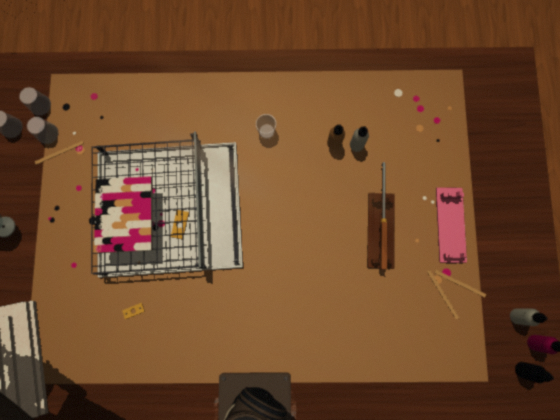

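View pics/side0.png

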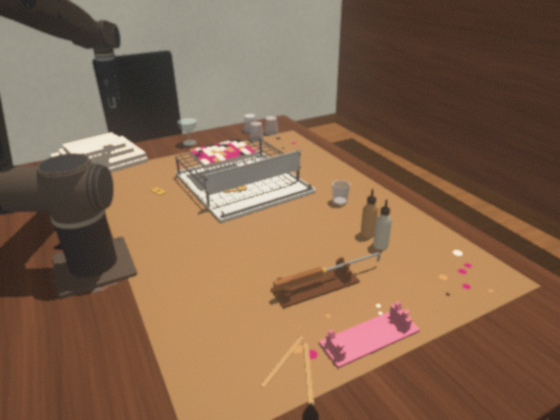

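```bash
cat > h.py <<'E'
from plant import ctrl
import cv2,numpy as np
def ray(n,uv,c=None):
    c=c or ctrl.calibration(n);M=np.array(c["camera_from_world"]);R,t=M[:3,:3],M[:3,3]
    d=R.T@np.array([(uv[0]-c["cx"])/c["fx"],(uv[1]-c["cy"])/c["fy"],1]);return -R.T@t,d
def pt(n,uv,z,c=None):
    o,d=ray(n,uv,c);return o+d*(z-o[2])/d[2]
def px(n,p,c=None):
    c=c or ctrl.calibration(n);M=np.array(c["camera_from_world"]);q=M[:3,:3]@np.array(p)+M[:3,3]
    return np.array([c["fx"]*q[0]/q[2]+c["cx"],c["fy"]*q[1]/q[2]+c["cy"]])
E
python3 - <<'E'
from h import *
im=cv2.imread("pics/top0.png")
a=cv2.resize(im[130:285,85:250],None,fx=3.4,fy=3.4,interpolation=cv2.INTER_CUBIC)
b=cv2.resize(im[155:275,360:410],None,fx=4.4,fy=4.4,interpolation=cv2.INTER_CUBIC)
H=600;o=np.zeros((H,800,3),np.uint8);o[:a.shape[0],:a.shape[1]]=a;o[:b.shape[0],570:570+b.shape[1]]=b
cv2.imwrite("pics/crop.png",np.clip(o*1.5,0,255).astype(np.uint8))
for n,uv,z in[("tray fr top",(236,143),.012),("fr bot",(242,268),.012),("rod tip",(383,163),.042),("rod start",(384,222),.046),("handle end",(384,268),.054),("plate",(180,223),.008),("decoy",(133,311),.005),("guardtop a",(195,135),.124),("guardtop b",(207,270),.124),("bar a",(234,145),.015),("bar b",(239,267),.015)]:
    print(n,pt("top",uv,z).round(3))
E
```

```text
tray fr top [0.739 0.055 0.012]
fr bot [0.375 0.034 0.012]
rod tip [ 0.666 -0.365  0.042]
rod start [ 0.497 -0.359  0.046]
handle end [ 0.37  -0.352  0.054]
plate [0.504 0.213 0.008]
decoy [0.26  0.335 0.005]
guardtop a [0.726 0.155 0.124]
guardtop b [0.363 0.114 0.124]
bar a [0.732 0.061 0.015]
bar b [0.378 0.043 0.015]
```

View pics/crop.png

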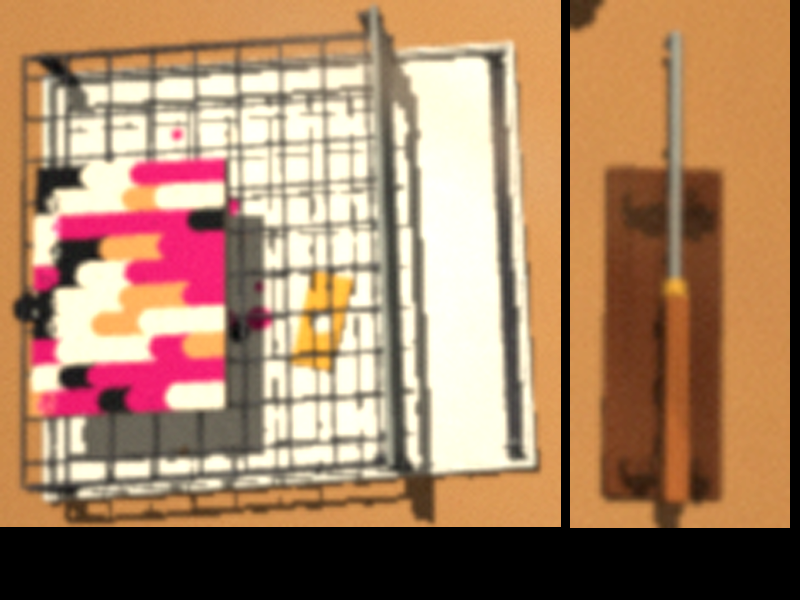

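Run:
```python
from h import *
from scipy.spatial.transform import Rotation as R
s=ctrl.get_state();print(R.from_quat(s["tcp_rot"]).as_matrix().round(3))
f=lambda c:(85+c[0]/3.4,130+c[1]/3.4)
g=lambda c:(360+(c[0]-570)/4.4,155+c[1]/4.4)
tip=pt("top",g((675,31)),.0455);col=pt("top",g((676,285)),.05);end=pt("top",g((676.5,500)),.054)
print("tip",tip,"col",col,"end",end,"len",np.linalg.norm((tip-end)[:2]),np.linalg.norm((col-end)[:2]))
base=[pt("top",g(c),.008) for c in((605,168),(722,170),(720,500),(601,500))];print("rest base",np.round(base,3).tolist())
# side cross check by projection of tip/collar/end
print("side px",px("side",tip),px("side",col),px("side",end))
fr=[pt("top",f(c),.012) for c in((514,43),(537,466))];bk=[pt("top",f(c),.012) for c in((45,75),(45,497))]
print("front",np.round(fr,3).tolist(),"back",np.round(bk,3).tolist())
a=fr[0]-fr[1];yaw=np.arctan2(a[1],a[0]);X=np.array([-np.sin(yaw),np.cos(yaw)]);Y=np.array([-X[1],X[0]])
c=(fr[0]+fr[1])[:2]/2+.2*X;print("yaw",yaw,"X",X,"centre",c)
rk=lambda p:((p[:2]-c)@X*1000,(p[:2]-c)@Y*1000)
# plate mask
im=cv2.imread("pics/top0.png");hsv=cv2.cvtColor(im,cv2.COLOR_BGR2HSV)
m=cv2.inRange(hsv[200:245,165:195],(15,120,90),(32,255,255));v,u=np.nonzero(m);print("mask n",len(u),"cent",u.mean()+165,v.mean()+200)
q=cv2.minAreaRect(np.c_[u+165,v+200].astype(np.float32));B=cv2.boxPoints(q);W=[pt("top",b,.008) for b in B];print(q,[np.round(rk(w),1) for w in W])
for k,uv,z in(("eye",f((322,322)),.008),("mask",(u.mean()+165,v.mean()+200),.008),("bar in a",f((488,60)),.015),("bar in b",f((508,455)),.015),("bar out a",f((502,60)),.015),("bar out b",f((524,455)),.015),("guard top a",f((375,12)),.124),("guard top b",f((397,465)),.124)):
    p=pt("top",uv,z);print(k,p.round(4),np.round(rk(p),1))
```

```text
[[-0.001  0.318  0.948]
 [-0.002  0.948 -0.318]
 [-1.    -0.002 -0.   ]]
tip [ 0.66822352 -0.36705852  0.0455    ] col [ 0.50224197 -0.35908844  0.05      ] end [ 0.36831394 -0.35237089  0.054     ] len 0.30026901367319964 0.1340963889419293
rest base [[0.587, -0.325, 0.008], [0.585, -0.401, 0.008], [0.371, -0.389, 0.008], [0.371, -0.314, 0.008]]
side px [379.46312113 251.48022862] [324.25766629 267.74742006] [274.83716506 282.1016969 ]
front [[0.741, 0.055, 0.012], [0.378, 0.032, 0.012]] back [[0.715, 0.458, 0.012], [0.355, 0.435, 0.012]]
yaw 0.06286422893523314 X [-0.06282283  0.9980247 ] centre [0.54661634 0.24288727]
mask n 298 cent 179.18456375838926 223.7013422818792
((179.12449645996094, 224.03321838378906), (12.496638298034668, 28.214059829711914), 14.931418418884277) [array([ 3.5, 79.7]), array([-19.4,   2.4]), array([-53.6,  14.3]), array([-30.4,  91.2])]
eye [0.4992 0.2133 0.008 ] [-26.5  49.2]
mask [0.5021 0.2149 0.008 ] [-25.1  46.2]
bar in a [0.7245 0.0766 0.015 ] [-177.2 -167.1]
bar in b [0.3868 0.0555 0.015 ] [-177.   171.3]
bar out a [0.7244 0.0645 0.015 ] [-189.2 -166.2]
bar out b [0.3867 0.0423 0.015 ] [-190.1  172.2]
guard top a [0.7298 0.1541 0.124 ] [-100.1 -177.2]
guard top b [0.3718 0.1279 0.124 ] [-103.7  181.7]
```

{"fn": "play_rows", "kwargs": {
  "targets": [
    {"delta_pos":[0.385,-0.44,0],"delta_rot":[0,0,-0.446],"claw":85},
    {"delta_pos":[0.385,-0.44,0],"delta_rot":[0,0,-0.446],"claw":85},
    {"delta_pos":[0.385,-0.44,0],"delta_rot":[0,0,-0.446],"claw":85},
    {"delta_pos":[0.385,-0.44,0],"delta_rot":[0,0,-0.446],"claw":85},
    {"delta_pos":[0.385,-0.44,0],"delta_rot":[0,0,-0.446],"claw":85},
    {"delta_pos":[0.385,-0.44,0],"delta_rot":[0,0,-0.446],"claw":85},
    {"delta_pos":[0.385,-0.44,0],"delta_rot":[0,0,-0.446],"claw":85},
    {"delta_pos":[0.385,-0.44,0],"delta_rot":[0,0,-0.446],"claw":85},
    {"delta_pos":[0.385,-0.44,0],"delta_rot":[0,0,-0.446],"claw":85},
    {"delta_pos":[0.385,-0.44,0],"delta_rot":[0,0,-0.446],"claw":85},
    {"delta_pos":[0.385,-0.44,0],"delta_rot":[0,0,-0.446],"claw":85},
    {"delta_pos":[0.385,-0.44,0],"delta_rot":[0,0,-0.446],"claw":85},
    {"delta_pos":[0.385,-0.44,0],"delta_rot":[0,0,-0.446],"claw":85},
    {"delta_pos":[0.385,-0.44,0],"delta_rot":[0,0,-0.446],"claw":85},
    {"delta_pos":[0.385,-0.44,0],"delta_rot":[0,0,-0.446],"claw":85},
    {"delta_pos":[0.385,-0.44,0],"delta_rot":[0,0,-0.446],"claw":85}
  ]
}}

```text
time: 1.43
eef_pos: [0.6004, 0.1973, 0.2541]
tcp_rot: [-0.537, -0.46, 0.539, -0.458]
contact_force: [0.6, 0.3, 0.1]
opening: 0.995
```

{"fn": "play_rows", "kwargs": {
  "targets": [
    {"delta_pos":[-0.129,-0.554,-0.03],"delta_rot":[0,0,-0.467],"claw":85},
    {"delta_pos":[-0.129,-0.554,-0.03],"delta_rot":[0,0,-0.467],"claw":85},
    {"delta_pos":[-0.129,-0.554,-0.03],"delta_rot":[0,0,-0.467],"claw":85},
    {"delta_pos":[-0.129,-0.554,-0.03],"delta_rot":[0,0,-0.467],"claw":85},
    {"delta_pos":[-0.129,-0.554,-0.03],"delta_rot":[0,0,-0.467],"claw":85},
    {"delta_pos":[-0.129,-0.554,-0.03],"delta_rot":[0,0,-0.467],"claw":85},
    {"delta_pos":[-0.129,-0.554,-0.03],"delta_rot":[0,0,-0.467],"claw":85},
    {"delta_pos":[-0.129,-0.554,-0.03],"delta_rot":[0,0,-0.467],"claw":85},
    {"delta_pos":[-0.129,-0.554,-0.03],"delta_rot":[0,0,-0.467],"claw":85},
    {"delta_pos":[-0.129,-0.554,-0.03],"delta_rot":[0,0,-0.467],"claw":85},
    {"delta_pos":[-0.129,-0.554,-0.03],"delta_rot":[0,0,-0.467],"claw":85},
    {"delta_pos":[-0.129,-0.554,-0.03],"delta_rot":[0,0,-0.467],"claw":85},
    {"delta_pos":[-0.129,-0.554,-0.03],"delta_rot":[0,0,-0.467],"claw":85},
    {"delta_pos":[-0.129,-0.554,-0.03],"delta_rot":[0,0,-0.467],"claw":85},
    {"delta_pos":[-0.129,-0.554,-0.03],"delta_rot":[0,0,-0.467],"claw":85},
    {"delta_pos":[-0.129,-0.554,-0.03],"delta_rot":[0,0,-0.467],"claw":85},
    {"delta_pos":[-0.129,-0.554,-0.03],"delta_rot":[0,0,-0.467],"claw":85}
  ]
}}

```text
time: 2.85
eef_pos: [0.4717, -0.355, 0.2237]
tcp_rot: [-0.707, 0.017, 0.707, 0.021]
contact_force: [0.5, -0.3, -1.0]
opening: 0.994
```

Run:
```python
from h import *
import pickle
from scipy.spatial.transform import Rotation as R
s=ctrl.get_state();M=R.from_quat(s["tcp_rot"]).as_matrix();print(s["eef_pos"],s["qpos"].round(3),M.round(4))
c=ctrl.calibration("wrist");im=ctrl.read_camera("wrist");cv2.imwrite("pics/w1.png",im);pickle.dump(c,open("w1.pkl","wb"))
d=np.array([.9988,-.0489,0]);o=np.array([.431,-.3554,.042])
for x,z in((-65,12),(65,12),(237,3.5)):print(x,px("wrist",o+d*x/1e3+[0,0,z/1e3],c))
```

```text
[ 0.47173676 -0.35501673  0.22370286] [-0.818  0.132  1.818  0.004  1.195  0.805] [[-3.000e-04 -5.340e-02 -9.986e-01]
 [ 5.100e-03 -9.986e-01  5.340e-02]
 [-1.000e+00 -5.100e-03  5.000e-04]]
-65 [284.15790742 311.09506067]
65 [284.3146948  167.06435446]
237 [284.47061518 -94.42070986]
```

View pics/w1.png

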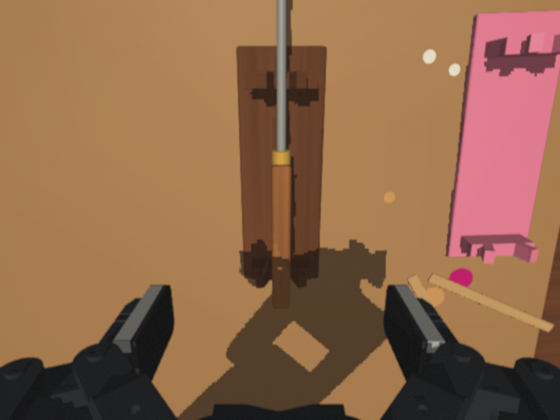

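{"fn": "play_rows", "kwargs": {
  "targets": [
    {"delta_pos":[0.001,-0.001,-0.035],"delta_rot":[0,0,0],"claw":70},
    {"delta_pos":[0.001,-0.001,-0.07],"delta_rot":[0,0,0],"claw":60},
    {"delta_pos":[0.001,-0.001,-0.1],"delta_rot":[0,0,0],"claw":50},
    {"delta_pos":[0.001,-0.001,-0.125],"delta_rot":[0,0,0],"claw":50},
    {"delta_pos":[0.001,-0.001,-0.15],"delta_rot":[0,0,0],"claw":50},
    {"delta_pos":[0.001,-0.001,-0.165],"delta_rot":[0,0,0],"claw":50},
    {"delta_pos":[0.001,-0.001,-0.173],"delta_rot":[0,0,0],"claw":50},
    {"delta_pos":[0.001,-0.001,-0.173],"delta_rot":[0,0,0],"claw":50},
    {"delta_pos":[0.001,-0.001,-0.173],"delta_rot":[0,0,0],"claw":50},
    {"delta_pos":[0.001,-0.001,-0.173],"delta_rot":[0,0,0],"claw":50}
  ],
  "newtons": 30
}}

```text
time: 3.73
eef_pos: [0.4741, -0.356, 0.0526]
tcp_rot: [0.708, -0.017, -0.706, -0.019]
contact_force: [-0.3, -0.1, 0.8]
opening: 0.586
```

{"fn": "play_rows", "kwargs": {
  "targets": [
    {"delta_pos":[0,0,0],"delta_rot":[0,0,0],"claw":25},
    {"delta_pos":[0,0,0],"delta_rot":[0,0,0],"claw":18},
    {"delta_pos":[0,0,0],"delta_rot":[0,0,0],"claw":12},
    {"delta_pos":[0,0,0],"delta_rot":[0,0,0],"claw":5},
    {"delta_pos":[0,0,0],"delta_rot":[0,0,0],"claw":5},
    {"delta_pos":[0,0,0],"delta_rot":[0,0,0],"claw":5},
    {"delta_pos":[0,0,0],"delta_rot":[0,0,0],"claw":5},
    {"delta_pos":[0,0,0],"delta_rot":[0,0,0],"claw":5}
  ],
  "newtons": 90
}}

```text
time: 4.4
eef_pos: [0.4749, -0.3568, 0.0543]
tcp_rot: [0.708, -0.018, -0.706, -0.019]
contact_force: [-1.3, 0.9, 7.1]
opening: 0.17
```

{"fn": "play_rows", "kwargs": {
  "targets": [
    {"delta_pos":[0,0,0.004],"delta_rot":[0,0,0],"claw":5},
    {"delta_pos":[0,0,0.012],"delta_rot":[0,0,0],"claw":5},
    {"delta_pos":[0,0,0.025],"delta_rot":[0,0,0],"claw":5},
    {"delta_pos":[0,0,0.045],"delta_rot":[0,0,0],"claw":5},
    {"delta_pos":[0,0,0.07],"delta_rot":[0,0,0],"claw":5},
    {"delta_pos":[0,0,0.095],"delta_rot":[0,0,0],"claw":5},
    {"delta_pos":[0,0,0.11],"delta_rot":[0,0,0],"claw":5},
    {"delta_pos":[0,0,0.11],"delta_rot":[0,0,0],"claw":5},
    {"delta_pos":[0,0,0.11],"delta_rot":[0,0,0],"claw":5},
    {"delta_pos":[0,0,0.11],"delta_rot":[0,0,0],"claw":5}
  ]
}}

```text
time: 5.23
eef_pos: [0.4742, -0.3562, 0.1632]
tcp_rot: [0.708, -0.017, -0.706, -0.019]
contact_force: [0.1, -0.0, -1.6]
opening: 0.165
```

Run:
```python
from h import *
import pickle
s=ctrl.get_state();print(s["eef_pos"],s["tcp_rot"],s["contact_force"],s["wrist_torque"])
C={}
o=[]
p=s["eef_pos"];d=np.array([.9985,-.0534,0])
for n in("top","side","wrist"):
    C=ctrl.calibration(n);im=ctrl.read_camera(n);cv2.imwrite(f"pics/l_{n}.png",im)
    q=[px(n,p+d*x/1e3+[0,0,z/1e3],C) for x,z in((-105,-9),(25,-9),(197,-9),(195,-35))];print(n,np.round(q,1).tolist())
    if n!="wrist":
        q=np.array(q);a=np.maximum((q.min(0)-25).astype(int),0);b=(q.max(0)+25).astype(int);print(n,"crop",a,b)
        o.append(cv2.resize(im[a[1]:b[1],a[0]:b[0]],None,fx=3,fy=3,interpolation=cv2.INTER_CUBIC))
H=max(x.shape[0] for x in o);W=sum(x.shape[1] for x in o);print(H,W)
c=np.zeros((H,W,3),np.uint8);k=0
for x in o:c[:x.shape[0],k:k+x.shape[1]]=x;k+=x.shape[1]
cv2.imwrite("pics/l_crop.png",np.clip(c*1.4,0,255).astype(np.uint8))
```

```text
[ 0.47418585 -0.35616555  0.16316127] [ 0.70761707 -0.01740407 -0.70612024 -0.01921931] [ 0.13240039 -0.03165493 -1.55869492] [ 0.03062275  0.05399141 -0.00018543]
top [[391.6, 265.7], [391.8, 214.3], [392.1, 149.4], [390.0, 153.1]]
top crop [364 124] [417 290]
side [[274.0, 247.1], [324.6, 232.8], [384.9, 215.8], [383.1, 224.8]]
side crop [249 190] [409 272]
wrist [[281.5, 500.7], [283.2, 250.9], [288.1, -462.9], [286.2, -324.9]]
498 639
```

View pics/l_crop.png

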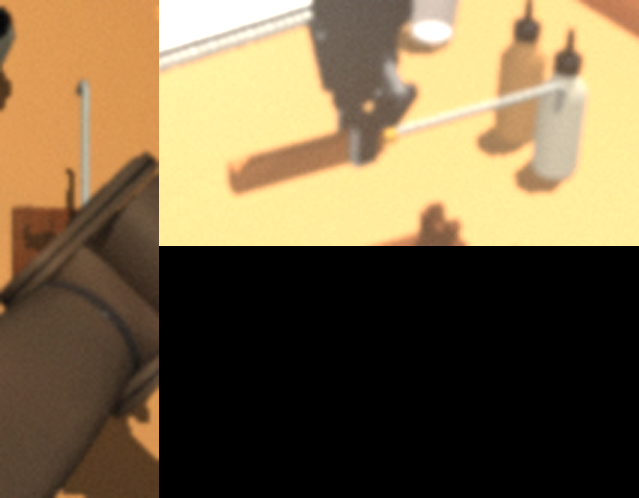

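{"fn": "play_rows", "kwargs": {
  "targets": [
    {"delta_pos":[0,0,0.03],"delta_rot":[0,0,0],"claw":5},
    {"delta_pos":[0,0,0.06],"delta_rot":[0,0,0],"claw":5},
    {"delta_pos":[0,0,0.09],"delta_rot":[0,0,0],"claw":5},
    {"delta_pos":[0.003,0.018,0.09],"delta_rot":[0,0,0.037],"claw":5},
    {"delta_pos":[0.006,0.036,0.09],"delta_rot":[0,0,0.074],"claw":5},
    {"delta_pos":[0.009,0.054,0.09],"delta_rot":[0,0,0.11],"claw":5},
    {"delta_pos":[0.012,0.072,0.09],"delta_rot":[0,0,0.147],"claw":5},
    {"delta_pos":[0.015,0.09,0.09],"delta_rot":[0,0,0.183],"claw":5},
    {"delta_pos":[0.018,0.108,0.09],"delta_rot":[0,0,0.22],"claw":5},
    {"delta_pos":[0.021,0.126,0.09],"delta_rot":[0,0,0.256],"claw":5},
    {"delta_pos":[0.024,0.144,0.09],"delta_rot":[0,0,0.293],"claw":5},
    {"delta_pos":[0.027,0.162,0.09],"delta_rot":[0,0,0.33],"claw":5},
    {"delta_pos":[0.03,0.18,0.09],"delta_rot":[0,0,0.366],"claw":5},
    {"delta_pos":[0.033,0.198,0.09],"delta_rot":[0,0,0.402],"claw":5},
    {"delta_pos":[0.036,0.216,0.09],"delta_rot":[0,0,0.439],"claw":5},
    {"delta_pos":[0.039,0.234,0.09],"delta_rot":[0,0,0.475],"claw":5},
    {"delta_pos":[0.042,0.252,0.09],"delta_rot":[0,0,0.51],"claw":5},
    {"delta_pos":[0.045,0.27,0.09],"delta_rot":[0,0,0.537],"claw":5},
    {"delta_pos":[0.045,0.27,0.09],"delta_rot":[0,0,0.537],"claw":5},
    {"delta_pos":[0.045,0.27,0.09],"delta_rot":[0,0,0.537],"claw":5}
  ]
}}

```text
time: 7.05
eef_pos: [0.5187, -0.0853, 0.2512]
tcp_rot: [0.482, 0.518, -0.485, 0.514]
contact_force: [-0.8, 0.2, -0.4]
opening: 0.17
```

{"fn": "play_rows", "kwargs": {
  "targets": [
    {"delta_pos":[0.0005,-0.001,-0.025],"delta_rot":[0,0,0],"claw":5},
    {"delta_pos":[0.0005,-0.001,-0.05],"delta_rot":[0,0,0],"claw":5},
    {"delta_pos":[0.0005,-0.001,-0.075],"delta_rot":[0,0,0],"claw":5},
    {"delta_pos":[0.0005,-0.001,-0.1],"delta_rot":[0,0,0],"claw":5},
    {"delta_pos":[0.0005,-0.001,-0.125],"delta_rot":[0,0,0],"claw":5},
    {"delta_pos":[0.0005,-0.001,-0.15],"delta_rot":[0,0,0],"claw":5},
    {"delta_pos":[0.0005,-0.001,-0.168],"delta_rot":[0,0,0],"claw":5},
    {"delta_pos":[0.0005,-0.001,-0.178],"delta_rot":[0,0,0],"claw":5},
    {"delta_pos":[0.0005,-0.001,-0.178],"delta_rot":[0,0,0],"claw":5},
    {"delta_pos":[0.0005,-0.001,-0.178],"delta_rot":[0,0,0],"claw":5}
  ]
}}

```text
time: 7.88
eef_pos: [0.5192, -0.0869, 0.073]
tcp_rot: [0.483, 0.518, -0.485, 0.514]
contact_force: [-0.7, -0.6, -1.5]
opening: 0.164
```

```bash
cat >> h.py <<'E'
from scipy.spatial.transform import Rotation as Rot
C0=np.array([.54662,.24289]);RX=np.array([-.06282,.99802]);RY=np.array([-RX[1],RX[0]])
def rk(p):return np.round([(p[:2]-C0)@RX*1e3,(p[:2]-C0)@RY*1e3],1)
def tip(s,L=.192,D=.0383):
    M=Rot.from_quat(s["tcp_rot"]).as_matrix();return s["eef_pos"]+M[:,0]*D-M[:,2]*L
E
python3 - <<'E'
from h import *
s=ctrl.get_state();M=Rot.from_quat(s["tcp_rot"]).as_matrix();print(s["eef_pos"],M.round(4).tolist(),s["contact_force"])
t=tip(s);print("tip",t,rk(t),"rod yaw",np.arctan2(-M[1,2],-M[0,2]), "want 1.6337")
o=[]
for n,a,b in(("top",(150,130),(300,285)),("side",(170,150),(330,260))):
    im=ctrl.read_camera(n);cv2.imwrite(f"pics/i_{n}.png",im)
    print(n,"tip px",px(n,t).round(1),"bend px",px(n,t+np.array([0,0,.026])-M[:,2]*.002).round(1))
    o.append(cv2.resize(im[a[1]:b[1],a[0]:b[0]],(400,round(400*(b[1]-a[1])/(b[0]-a[0]))),interpolation=cv2.INTER_CUBIC))
H=max(x.shape[0] for x in o);c=np.zeros((H,800,3),np.uint8)
for k,x in enumerate(o):c[:x.shape[0],k*400:k*400+400]=x
cv2.imwrite("pics/i_crop.png",np.clip(c*1.2,0,255).astype(np.uint8))
E
```

```text
[ 0.51919435 -0.08690916  0.07302792] [[-0.0062, 0.9979, 0.0637], [0.001, 0.0637, -0.998], [-1.0, -0.0061, -0.0014]] [-0.71037213 -0.62851237 -1.46342116]
tip [0.50672628 0.10473884 0.03499529] [-135.4   48.5] rod yaw 1.6345416204990364 want 1.6337
top tip px [216.6 220.3] bend px [214.5 218.8]
side tip px [248.5 193.4] bend px [247.8 186.2]
```

View pics/i_crop.png

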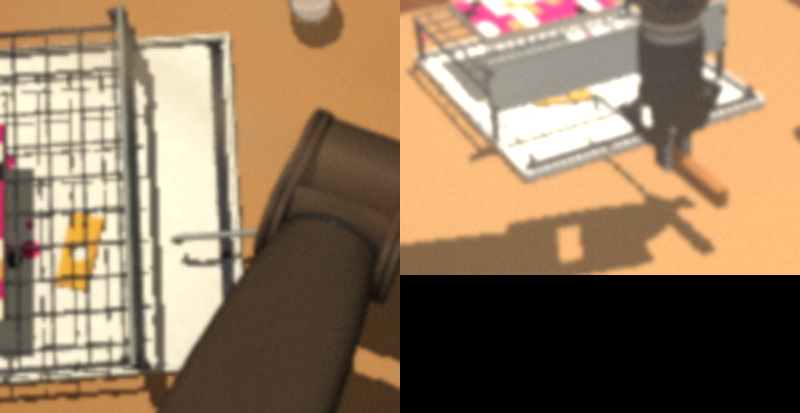

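{"fn": "play_rows", "kwargs": {
  "targets": [
    {"delta_pos":[0.0015,0,-0.011],"delta_rot":[0,0,0],"claw":5},
    {"delta_pos":[0.0015,0,-0.0217],"delta_rot":[0,0,0],"claw":5},
    {"delta_pos":[0.0015,0,-0.0217],"delta_rot":[0,0,0],"claw":5},
    {"delta_pos":[0.0009,0.01,-0.0217],"delta_rot":[0,0,0],"claw":5},
    {"delta_pos":[0.0002,0.02,-0.0217],"delta_rot":[0,0,0],"claw":5},
    {"delta_pos":[-0.0004,0.03,-0.0217],"delta_rot":[0,0,0],"claw":5},
    {"delta_pos":[-0.001,0.04,-0.0217],"delta_rot":[0,0,0],"claw":5},
    {"delta_pos":[-0.0016,0.05,-0.0217],"delta_rot":[0,0,0],"claw":5},
    {"delta_pos":[-0.0022,0.06,-0.0217],"delta_rot":[0,0,0],"claw":5},
    {"delta_pos":[-0.0029,0.07,-0.0217],"delta_rot":[0,0,0],"claw":5},
    {"delta_pos":[-0.0035,0.08,-0.0217],"delta_rot":[0,0,0],"claw":5},
    {"delta_pos":[-0.0041,0.09,-0.0217],"delta_rot":[0,0,0],"claw":5},
    {"delta_pos":[-0.0048,0.1,-0.0217],"delta_rot":[0,0,0],"claw":5},
    {"delta_pos":[-0.0054,0.108,-0.0217],"delta_rot":[0,0,0],"claw":5},
    {"delta_pos":[-0.0056,0.113,-0.0217],"delta_rot":[0,0,0],"claw":5},
    {"delta_pos":[-0.0056,0.113,-0.0217],"delta_rot":[0,0,0],"claw":5},
    {"delta_pos":[-0.0056,0.113,-0.0217],"delta_rot":[0,0,0],"claw":5}
  ]
}}

```text
time: 9.4
eef_pos: [0.5149, 0.0261, 0.053]
tcp_rot: [0.483, 0.517, -0.484, 0.515]
contact_force: [-1.1, 0.1, -2.2]
opening: 0.168
```

Run:
```python
from h import *
s=ctrl.get_state();print(s["eef_pos"],s["contact_force"])
t=tip(s,.1885);print("tip",t,rk(t))
im=ctrl.read_camera("top");cv2.imwrite("pics/j_top.png",im)
print("tip px",px("top",t).round(1),"eye@.008",px("top",[.5000,.2138,.008]).round(1))
w=ctrl.read_camera("wrist");cv2.imwrite("pics/j_w.png",w)
a=cv2.resize(im[185:255,150:240],(540,420),interpolation=cv2.INTER_CUBIC)
cv2.imwrite("pics/j_crop.png",a)
```

```text
[0.5148623  0.02611876 0.05299195] [-1.0721382   0.05574071 -2.16138695]
tip [0.50251735 0.21420371 0.014641  ] [-25.9  45.8]
tip px [178.9 223.2] eye@.008 [179.6 224.4]
```

View pics/j_crop.png

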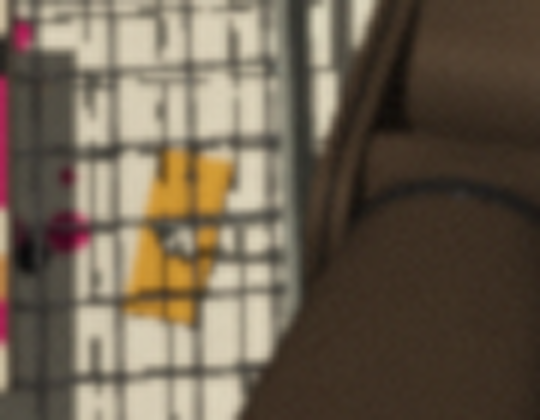

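{"fn": "play_rows", "kwargs": {
  "targets": [
    {"delta_pos":[0,0,-0.002],"delta_rot":[0,0,0],"claw":5},
    {"delta_pos":[0,0,-0.004],"delta_rot":[0,0,0],"claw":5},
    {"delta_pos":[0,0,-0.006],"delta_rot":[0,0,0],"claw":5},
    {"delta_pos":[0,0,-0.008],"delta_rot":[0,0,0],"claw":5},
    {"delta_pos":[0,0,-0.009],"delta_rot":[0,0,0],"claw":5},
    {"delta_pos":[0,0,-0.009],"delta_rot":[0,0,0],"claw":5},
    {"delta_pos":[0,0,-0.009],"delta_rot":[0,0,0],"claw":5}
  ]
}}

```text
time: 10.08
eef_pos: [0.5149, 0.0256, 0.0439]
tcp_rot: [0.483, 0.516, -0.485, 0.515]
contact_force: [0.5, -0.2, -1.6]
opening: 0.168
```

{"fn": "play_rows", "kwargs": {
  "targets": [
    {"delta_pos":[0,0,-0.0007],"delta_rot":[0,0,0],"claw":5},
    {"delta_pos":[0,0,-0.0014],"delta_rot":[0,0,0],"claw":5},
    {"delta_pos":[0,0,-0.002],"delta_rot":[0,0,0],"claw":5},
    {"delta_pos":[0,0,-0.002],"delta_rot":[0,0,0],"claw":5},
    {"delta_pos":[0,0,-0.002],"delta_rot":[0,0,0],"claw":5}
  ]
}}

```text
time: 10.5
eef_pos: [0.5149, 0.0256, 0.0419]
tcp_rot: [0.483, 0.516, -0.485, 0.515]
contact_force: [0.1, 0.4, -0.7]
opening: 0.165
```

{"fn": "play_rows", "kwargs": {
  "targets": [
    {"delta_pos":[0.0003,-0.005,0],"delta_rot":[0,0,0],"claw":5},
    {"delta_pos":[0.0006,-0.01,0],"delta_rot":[0,0,0],"claw":5},
    {"delta_pos":[0.0009,-0.015,0],"delta_rot":[0,0,0],"claw":5},
    {"delta_pos":[0.0013,-0.02,0],"delta_rot":[0,0,0],"claw":5},
    {"delta_pos":[0.0016,-0.025,0],"delta_rot":[0,0,0],"claw":5},
    {"delta_pos":[0.0019,-0.03,0],"delta_rot":[0,0,0],"claw":5},
    {"delta_pos":[0.0022,-0.035,0],"delta_rot":[0,0,0],"claw":5},
    {"delta_pos":[0.0025,-0.04,0],"delta_rot":[0,0,0],"claw":5},
    {"delta_pos":[0.0028,-0.045,0],"delta_rot":[0,0,0],"claw":5},
    {"delta_pos":[0.0031,-0.05,0],"delta_rot":[0,0,0],"claw":5},
    {"delta_pos":[0.0035,-0.055,0],"delta_rot":[0,0,0],"claw":5},
    {"delta_pos":[0.0038,-0.06,0],"delta_rot":[0,0,0],"claw":5},
    {"delta_pos":[0.0038,-0.06,0],"delta_rot":[0,0,0],"claw":5}
  ]
}}

```text
time: 11.58
eef_pos: [0.519, -0.0354, 0.0421]
tcp_rot: [0.483, 0.516, -0.485, 0.515]
contact_force: [-0.9, -0.1, -1.2]
opening: 0.167
```

```bash
cat >> h.py <<'E'
def brass(n,box,name):
    im=ctrl.read_camera(n);cv2.imwrite(f"pics/{name}.png",im);x0,y0,x1,y1=box
    m=cv2.inRange(cv2.cvtColor(im[y0:y1,x0:x1],cv2.COLOR_BGR2HSV),(15,120,90),(32,255,255))
    v,u=np.nonzero(m);q=np.c_[u+x0,v+y0].astype(np.float32)
    if len(q)<20:print("few",len(q));return im
    W=np.array([rk(pt(n,b,.008)) for b in q])
    r=cv2.minAreaRect(W.astype(np.float32));print(n,"n",len(q),"rack rect",np.round(r[0],1),np.round(r[1],1),round(r[2],1),"mean",W.mean(0).round(1));return im
E
python3 - <<'E'
from h import *
s=ctrl.get_state();print(s["eef_pos"],s["contact_force"]);print("tip",tip(s,.1885),rk(tip(s,.1885)))
im=brass("top",(165,195,240,260),"k_top")
E
```

```text
[ 0.51896436 -0.03536583  0.04205459] [-0.93292119 -0.06913624 -1.19779497]
tip [0.50694134 0.15272393 0.00362507] [-87.5  45.3]
top n 159 rack rect [-77.8  45.6] [79.8 36.2] 71.6 mean [-74.8  44.6]
```

{"fn": "play_rows", "kwargs": {
  "targets": [
    {"delta_pos":[0.0003,-0.005,0],"delta_rot":[0,0,0],"claw":5},
    {"delta_pos":[0.0006,-0.01,0],"delta_rot":[0,0,0],"claw":5},
    {"delta_pos":[0.0009,-0.015,0],"delta_rot":[0,0,0],"claw":5},
    {"delta_pos":[0.0013,-0.02,0],"delta_rot":[0,0,0],"claw":5},
    {"delta_pos":[0.0016,-0.025,0],"delta_rot":[0,0,0],"claw":5},
    {"delta_pos":[0.0019,-0.03,0],"delta_rot":[0,0,0],"claw":5},
    {"delta_pos":[0.0022,-0.035,0],"delta_rot":[0,0,0],"claw":5},
    {"delta_pos":[0.0025,-0.04,0],"delta_rot":[0,0,0],"claw":5},
    {"delta_pos":[0.0028,-0.045,0],"delta_rot":[0,0,0],"claw":5},
    {"delta_pos":[0.0031,-0.05,0],"delta_rot":[0,0,0],"claw":5},
    {"delta_pos":[0.0035,-0.055,0],"delta_rot":[0,0,0],"claw":5},
    {"delta_pos":[0.0038,-0.06,0],"delta_rot":[0,0,0],"claw":5},
    {"delta_pos":[0.0038,-0.06,0],"delta_rot":[0,0,0],"claw":5}
  ]
}}

```text
time: 12.72
eef_pos: [0.523, -0.096, 0.0422]
tcp_rot: [0.483, 0.516, -0.485, 0.515]
contact_force: [0.8, -0.6, -1.0]
opening: 0.172
```

Run:
```python
from h import *
s=ctrl.get_state();print(s["eef_pos"],s["contact_force"]);print("tip",tip(s,.1885),rk(tip(s,.1885)))
brass("top",(180,195,240,250),"m_top");brass("side",(215,170,290,215),"m_side")
```

```text
[ 0.52298819 -0.09604499  0.04217298] [ 0.81758579 -0.64923866 -0.97390223]
tip [0.51110131 0.09203571 0.00365689] [-148.3   44.9]
top n 298 rack rect [-138.5   45.8] [79.3 36.8] 74.8 mean [-138.5   46.8]
side n 94 rack rect [-203.3   42.5] [177.9  80.8] 13.7 mean [-170.2   56.7]
```

{"fn": "play_rows", "kwargs": {
  "targets": [
    {"delta_pos":[0.0001,-0.002,0],"delta_rot":[0,0,0],"claw":5},
    {"delta_pos":[0.0002,-0.004,0],"delta_rot":[0,0,0],"claw":5},
    {"delta_pos":[0.0004,-0.006,0],"delta_rot":[0,0,0],"claw":5},
    {"delta_pos":[0.0005,-0.008,0],"delta_rot":[0,0,0],"claw":5},
    {"delta_pos":[0.0006,-0.01,0],"delta_rot":[0,0,0],"claw":5},
    {"delta_pos":[0.0007,-0.012,0],"delta_rot":[0,0,0],"claw":5},
    {"delta_pos":[0.0008,-0.013,0],"delta_rot":[0,0,0],"claw":5},
    {"delta_pos":[0.0009,-0.014,0],"delta_rot":[0,0,0],"claw":5},
    {"delta_pos":[0.0009,-0.014,0],"delta_rot":[0,0,0],"claw":5}
  ]
}}

```text
time: 13.57
eef_pos: [0.5237, -0.1096, 0.0421]
tcp_rot: [0.483, 0.516, -0.485, 0.515]
contact_force: [-0.1, 0.2, -0.8]
opening: 0.166
```

{"fn": "play_rows", "kwargs": {
  "targets": [
    {"delta_pos":[0,-0.001,0],"delta_rot":[0,0,0],"claw":5},
    {"delta_pos":[0.0001,-0.002,0],"delta_rot":[0,0,0],"claw":5},
    {"delta_pos":[0.0002,-0.003,0],"delta_rot":[0,0,0],"claw":5},
    {"delta_pos":[0.0002,-0.004,0],"delta_rot":[0,0,0],"claw":5},
    {"delta_pos":[0.0003,-0.005,0],"delta_rot":[0,0,0],"claw":5},
    {"delta_pos":[0.0003,-0.005,0],"delta_rot":[0,0,0],"claw":5}
  ]
}}

```text
time: 14.07
eef_pos: [0.5241, -0.1148, 0.0422]
tcp_rot: [0.483, 0.516, -0.485, 0.515]
contact_force: [-0.1, -0.4, -1.0]
opening: 0.168
```

Run:
```python
from h import *
for i in range(3):
    s=ctrl.get_state();print(s["contact_force"].round(2),s["wrist_torque"].round(3),s["eef_pos"].round(4));brass("top",(190,195,245,250),"n_top")
print("tip",rk(tip(s,.1885)))
```

```text
[-0.13 -0.37 -0.96] [ 0.075  0.056 -0.008] [ 0.5241 -0.1148  0.0422]
top n 463 rack rect [-176.    41.5] [135.9  68.8] 86.8 mean [-175.7   43. ]
[-0.23 -0.57 -1.4 ] [ 0.043 -0.016 -0.032] [ 0.5241 -0.1148  0.0421]
top n 463 rack rect [-176.    41.5] [135.9  68.8] 86.8 mean [-175.8   42.9]
[-0.02 -0.06 -2.02] [0.028 0.018 0.038] [ 0.5241 -0.1147  0.0421]
top n 458 rack rect [-176.    40.1] [133.1  68.8] 86.8 mean [-175.1   42.6]
tip [-167.    45.1]
```

Run:
```python
from h import *
brass("top",(190,200,233,245),"n2_top")
```

```text
top n 292 rack rect [-158.7   47.5] [80.2 34.4] 87.4 mean [-157.8   48.2]
```

{"fn": "play_rows", "kwargs": {
  "targets": [
    {"delta_pos":[0,-0.0007,0],"delta_rot":[0,0,0],"claw":5},
    {"delta_pos":[0.0001,-0.0014,0],"delta_rot":[0,0,0],"claw":5},
    {"delta_pos":[0.0001,-0.002,0],"delta_rot":[0,0,0],"claw":5},
    {"delta_pos":[0.0001,-0.002,0],"delta_rot":[0,0,0],"claw":5},
    {"delta_pos":[0.0001,-0.002,0],"delta_rot":[0,0,0],"claw":5}
  ]
}}

```text
time: 14.68
eef_pos: [0.5236, -0.1156, 0.0416]
tcp_rot: [0.484, 0.516, -0.485, 0.514]
contact_force: [0.4, 4.5, -2.1]
opening: 0.165
```

{"fn": "play_rows", "kwargs": {
  "targets": [
    {"delta_pos":[0,-0.0012,0],"delta_rot":[0,0,0],"claw":5},
    {"delta_pos":[0.0001,-0.0015,0],"delta_rot":[0,0,0],"claw":5},
    {"delta_pos":[0.0001,-0.0017,0],"delta_rot":[0,0,0],"claw":5},
    {"delta_pos":[0.0001,-0.0017,0],"delta_rot":[0,0,0],"claw":5}
  ]
}}

```text
time: 15.02
eef_pos: [0.5231, -0.1158, 0.041]
tcp_rot: [0.485, 0.517, -0.485, 0.513]
contact_force: [0.1, 6.3, -1.6]
opening: 0.171
```

{"fn": "play_rows", "kwargs": {
  "targets": [
    {"delta_pos":[0.0004,-0.0017,0.0004],"delta_rot":[0,0,0],"claw":5},
    {"delta_pos":[0.0004,-0.0017,0.0004],"delta_rot":[0,0,0],"claw":5},
    {"delta_pos":[0.0004,-0.0017,0.0004],"delta_rot":[0,0,0],"claw":5},
    {"delta_pos":[0.0004,-0.0017,0.0004],"delta_rot":[0,0,0],"claw":5},
    {"delta_pos":[0.0004,-0.0017,0.0004],"delta_rot":[0,0,0],"claw":5},
    {"delta_pos":[0.0004,-0.0017,0.0004],"delta_rot":[0,0,0],"claw":5},
    {"delta_pos":[0.0004,-0.0017,0.0004],"delta_rot":[0,0,0],"claw":5},
    {"delta_pos":[0.0004,-0.0017,0.0004],"delta_rot":[0,0,0],"claw":5},
    {"delta_pos":[0.0004,-0.0017,0.0004],"delta_rot":[0,0,0],"claw":5},
    {"delta_pos":[0.0004,-0.0017,0.0004],"delta_rot":[0,0,0],"claw":5}
  ]
}}

```text
time: 15.85
eef_pos: [0.5228, -0.1159, 0.0407]
tcp_rot: [0.485, 0.518, -0.485, 0.511]
contact_force: [0.3, 6.4, -2.8]
opening: 0.167
```

Run:
```python
from h import *
s=ctrl.get_state();print(s["contact_force"].round(2),s["eef_pos"].round(4),rk(tip(s,.1885)),tip(s,.1885)[2])
im=brass("top",(190,200,233,245),"p_top")
cv2.imwrite("pics/p_crop.png",cv2.resize(im[195:250,190:245],(550,550),interpolation=cv2.INTER_CUBIC))
M=Rot.from_quat(s["tcp_rot"]).as_matrix();print(M.round(4).tolist());print(ctrl.get_state()["contact_force"])
```

```text
[ 0.32  6.39 -2.76] [ 0.5228 -0.1159  0.0407] [-167.8   45.9] 0.0039006653367509945
top n 289 rack rect [-158.7   47.5] [80.3 34.4] 87.4 mean [-157.9   47.7]
[[-0.0068, 0.9982, 0.0592], [0.0077, 0.0593, -0.9982], [-0.9999, -0.0063, -0.0081]]
[ 0.42573459  6.40232639 -2.7403288 ]
```

View pics/p_crop.png

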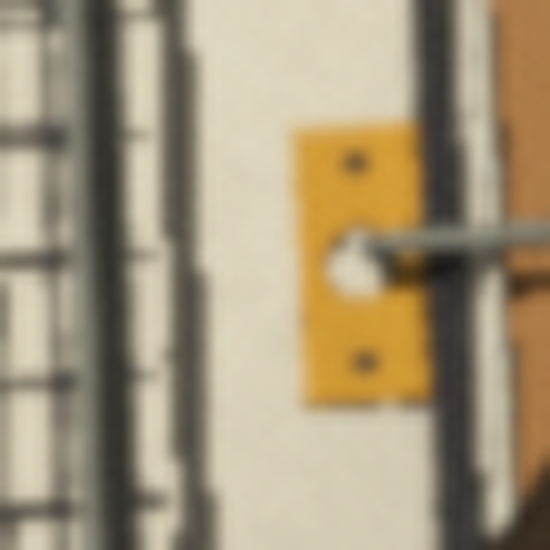

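{"fn": "play_rows", "kwargs": {
  "targets": [
    {"delta_pos":[-0.0005,0.002,0],"delta_rot":[0,0,0],"claw":5},
    {"delta_pos":[-0.001,0.004,0.0005],"delta_rot":[0,0,0],"claw":5},
    {"delta_pos":[-0.002,0.006,0.0005],"delta_rot":[0,0,0],"claw":5},
    {"delta_pos":[-0.002,0.006,0.0005],"delta_rot":[0,0,0],"claw":5},
    {"delta_pos":[-0.002,0.006,0.0005],"delta_rot":[0,0,0],"claw":5}
  ]
}}

```text
time: 16.32
eef_pos: [0.5209, -0.1102, 0.0414]
tcp_rot: [0.485, 0.518, -0.485, 0.511]
contact_force: [0.6, -0.4, -1.5]
opening: 0.168
```

Run:
```python
from h import *
s=ctrl.get_state();print(s["contact_force"].round(2),s["eef_pos"].round(4),rk(tip(s,.1885)),tip(s,.1885)[2])
brass("top",(190,200,233,245),"q_top")
```

```text
[ 0.62 -0.36 -1.52] [ 0.5209 -0.1102  0.0414] [-162.    47.4] 0.004492429726388419
top n 295 rack rect [-158.7   47.5] [80.4 34.4] 87.4 mean [-157.8   47.9]
```

Unloaded, plate unmoved. Lift out gently, then higher.

{"fn": "play_rows", "kwargs": {
  "targets": [
    {"delta_pos":[0,0,0.003],"delta_rot":[0,0,0],"claw":5},
    {"delta_pos":[0,0,0.006],"delta_rot":[0,0,0],"claw":5},
    {"delta_pos":[0,0,0.01],"delta_rot":[0,0,0],"claw":5},
    {"delta_pos":[0,0,0.016],"delta_rot":[0,0,0],"claw":5},
    {"delta_pos":[0,0,0.03],"delta_rot":[0,0,0],"claw":5},
    {"delta_pos":[0,0,0.055],"delta_rot":[0,0,0],"claw":5},
    {"delta_pos":[0,0,0.085],"delta_rot":[0,0,0],"claw":5},
    {"delta_pos":[0,0,0.115],"delta_rot":[0,0,0],"claw":5},
    {"delta_pos":[0,0,0.145],"delta_rot":[0,0,0],"claw":5},
    {"delta_pos":[0,0,0.175],"delta_rot":[0,0,0],"claw":5},
    {"delta_pos":[0,0,0.2],"delta_rot":[0,0,0],"claw":5},
    {"delta_pos":[0,0,0.21],"delta_rot":[0,0,0],"claw":5},
    {"delta_pos":[0,0,0.21],"delta_rot":[0,0,0],"claw":5},
    {"delta_pos":[0,0,0.21],"delta_rot":[0,0,0],"claw":5}
  ]
}}

```text
time: 17.53
eef_pos: [0.5207, -0.1101, 0.251]
tcp_rot: [0.485, 0.518, -0.485, 0.511]
contact_force: [-0.1, -0.2, -2.3]
opening: 0.168
```

Run:
```python
from h import *
s=ctrl.get_state();print(s["contact_force"].round(2),s["eef_pos"].round(4))
brass("top",(190,200,233,245),"r_top")
# rotation needed to the recorded grasp orientation
Rg=Rot.from_quat([0.70761707,-0.01740407,-0.70612024,-0.01921931]);Rn=Rot.from_quat(s["tcp_rot"])
print("rotvec/pi",((Rg*Rn.inv()).as_rotvec()/np.pi).round(4),"dpos to (.4745,-.3565,.25)",np.array([.4745,-.3565,.25])-s["eef_pos"])
```

```text
[-0.11 -0.24 -2.32] [ 0.5207 -0.1101  0.251 ]
top n 309 rack rect [-158.7   47.4] [80.6 34.4] 87.4 mean [-158.7   47.3]
rotvec/pi [-2.200e-03  5.000e-04 -5.354e-01] dpos to (.4745,-.3565,.25) [-0.04617782 -0.2463962  -0.00100757]
```

{"fn": "play_rows", "kwargs": {
  "targets": [
    {"delta_pos":[-0.0031,-0.0164,0],"delta_rot":[-0.0001,0,-0.0357],"claw":5},
    {"delta_pos":[-0.0062,-0.0328,0],"delta_rot":[-0.0003,0,-0.0714],"claw":5},
    {"delta_pos":[-0.0092,-0.0492,0],"delta_rot":[-0.0004,0,-0.1071],"claw":5},
    {"delta_pos":[-0.0123,-0.0656,0],"delta_rot":[-0.0006,0,-0.1428],"claw":5},
    {"delta_pos":[-0.0154,-0.082,0],"delta_rot":[-0.0007,0,-0.1785],"claw":5},
    {"delta_pos":[-0.0185,-0.0984,0],"delta_rot":[-0.0009,0,-0.2142],"claw":5},
    {"delta_pos":[-0.0216,-0.1148,0],"delta_rot":[-0.001,0,-0.2499],"claw":5},
    {"delta_pos":[-0.0246,-0.1312,0],"delta_rot":[-0.0012,0,-0.2856],"claw":5},
    {"delta_pos":[-0.0277,-0.1476,0],"delta_rot":[-0.0013,0,-0.3213],"claw":5},
    {"delta_pos":[-0.0308,-0.164,0],"delta_rot":[-0.0015,0,-0.357],"claw":5},
    {"delta_pos":[-0.0339,-0.1804,0],"delta_rot":[-0.0016,0,-0.3927],"claw":5},
    {"delta_pos":[-0.037,-0.197,0],"delta_rot":[-0.0018,0,-0.4284],"claw":5},
    {"delta_pos":[-0.04,-0.2133,0],"delta_rot":[-0.0019,0,-0.4641],"claw":5},
    {"delta_pos":[-0.043,-0.23,0],"delta_rot":[-0.002,0,-0.4998],"claw":5},
    {"delta_pos":[-0.0462,-0.2464,0],"delta_rot":[-0.0022,0.0005,-0.5354],"claw":5},
    {"delta_pos":[-0.0462,-0.2464,0],"delta_rot":[-0.0022,0.0005,-0.5354],"claw":5},
    {"delta_pos":[-0.0462,-0.2464,0],"delta_rot":[-0.0022,0.0005,-0.5354],"claw":5},
    {"delta_pos":[-0.0462,-0.2464,0],"delta_rot":[-0.0022,0.0005,-0.5354],"claw":5}
  ]
}}

```text
time: 19.08
eef_pos: [0.4733, -0.3552, 0.2473]
tcp_rot: [0.707, -0.015, -0.707, -0.021]
contact_force: [-0.7, 0.2, -1.5]
opening: 0.165
```

{"fn": "play_rows", "kwargs": {
  "targets": [
    {"delta_pos":[0.0009,-0.001,-0.025],"delta_rot":[0,0,0],"claw":5},
    {"delta_pos":[0.0009,-0.001,-0.05],"delta_rot":[0,0,0],"claw":5},
    {"delta_pos":[0.0009,-0.001,-0.075],"delta_rot":[0,0,0],"claw":5},
    {"delta_pos":[0.0009,-0.001,-0.0841],"delta_rot":[0,0,0],"claw":5},
    {"delta_pos":[0.0009,-0.001,-0.0841],"delta_rot":[0,0,0],"claw":5},
    {"delta_pos":[0.0009,-0.001,-0.0841],"delta_rot":[0,0,0],"claw":5}
  ]
}}

```text
time: 19.58
eef_pos: [0.4744, -0.3556, 0.1632]
tcp_rot: [0.707, -0.014, -0.707, -0.021]
contact_force: [0.0, -0.2, -1.3]
opening: 0.165
```

Run:
```python
from h import *
s=ctrl.get_state();print(s["eef_pos"].round(4))
Rg=Rot.from_quat([0.70761707,-0.01740407,-0.70612024,-0.01921931]);Rn=Rot.from_quat(s["tcp_rot"])
print("rotvec/pi",((Rg*Rn.inv()).as_rotvec()/np.pi).round(4),"dpos to grasp",(np.array([.4749,-.3568,.0543])-s["eef_pos"]).round(4))
o=[]
for n,a,b in(("top",(370,130),(410,200)),("side",(249,190),(409,272))):
    im=ctrl.read_camera(n);cv2.imwrite(f"pics/s_{n}.png",im);p=cv2.imread(f"pics/l_{n}.png")
    A,B=[cv2.cvtColor(x,cv2.COLOR_BGR2GRAY)[a[1]:b[1],a[0]:b[0]] for x in(p,im)]
    sub=(slice(8,50),slice(8,32)) if n=="top" else (slice(10,60),slice(75,145))
    r=cv2.matchTemplate(B,np.ascontiguousarray(A[sub]),cv2.TM_CCOEFF_NORMED);print(n,cv2.minMaxLoc(r)[1::2],(sub[1].start,sub[0].start))
    o+= [cv2.resize(x[a[1]:b[1],a[0]:b[0]],None,fx=3 if n=="side" else 4,fy=3 if n=="side" else 4,interpolation=cv2.INTER_CUBIC) for x in(p,im)]
c=np.zeros((500,800,3),np.uint8)
c[:280,:160]=o[0];c[:280,160:320]=o[1];c[:246,320:800]=o[2];c[250:496,320:800]=o[3]
cv2.imwrite("pics/s_crop.png",c)
```

```text
[ 0.4744 -0.3556  0.1632]
rotvec/pi [-0.0021 -0.0005 -0.0008] dpos to grasp [ 0.0005 -0.0012 -0.1089]
top (0.5536775588989258, (7, 8)) (8, 8)
side (0.9925910830497742, (75, 10)) (75, 10)
```

View pics/s_crop.png

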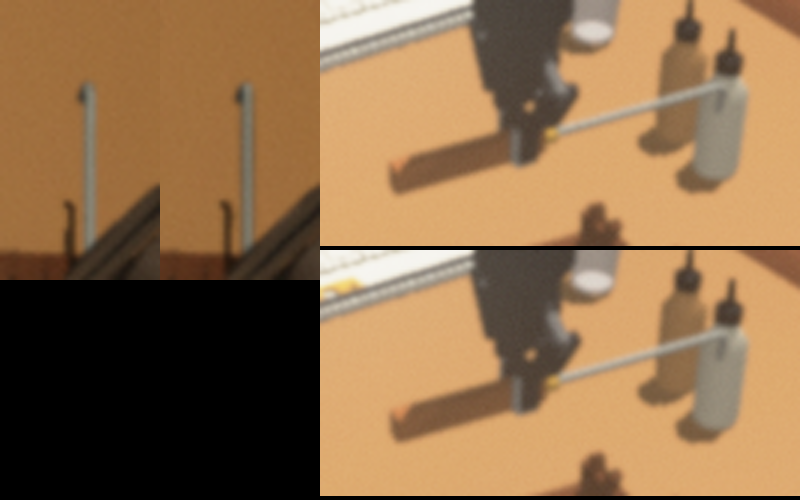

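{"fn": "play_rows", "kwargs": {
  "targets": [
    {"delta_pos":[0.0005,-0.0012,-0.015],"delta_rot":[-0.0021,-0.0005,-0.0008],"claw":5},
    {"delta_pos":[0.0005,-0.0012,-0.035],"delta_rot":[-0.0021,-0.0005,-0.0008],"claw":5},
    {"delta_pos":[0.0005,-0.0012,-0.055],"delta_rot":[-0.0021,-0.0005,-0.0008],"claw":5},
    {"delta_pos":[0.0005,-0.0012,-0.075],"delta_rot":[-0.0021,-0.0005,-0.0008],"claw":5},
    {"delta_pos":[0.0005,-0.0012,-0.088],"delta_rot":[-0.0021,-0.0005,-0.0008],"claw":5},
    {"delta_pos":[0.0005,-0.0012,-0.095],"delta_rot":[-0.0021,-0.0005,-0.0008],"claw":5},
    {"delta_pos":[0.0005,-0.0012,-0.099],"delta_rot":[-0.0021,-0.0005,-0.0008],"claw":5},
    {"delta_pos":[0.0005,-0.0012,-0.103],"delta_rot":[-0.0021,-0.0005,-0.0008],"claw":5},
    {"delta_pos":[0.0005,-0.0012,-0.106],"delta_rot":[-0.0021,-0.0005,-0.0008],"claw":5},
    {"delta_pos":[0.0005,-0.0012,-0.1075],"delta_rot":[-0.0021,-0.0005,-0.0008],"claw":5},
    {"delta_pos":[0.0005,-0.0012,-0.1075],"delta_rot":[-0.0021,-0.0005,-0.0008],"claw":5},
    {"delta_pos":[0.0005,-0.0012,-0.1075],"delta_rot":[-0.0021,-0.0005,-0.0008],"claw":5}
  ]
}}

```text
time: 20.68
eef_pos: [0.476, -0.3583, 0.0583]
tcp_rot: [0.709, -0.019, -0.705, -0.018]
contact_force: [-0.6, 0.1, -2.2]
opening: 0.173
```

Run:
```python
from h import *
s=ctrl.get_state();print(s["eef_pos"].round(4),s["contact_force"].round(2),s["wrist_torque"].round(3))
Rg=Rot.from_quat([0.70761707,-0.01740407,-0.70612024,-0.01921931]);Rn=Rot.from_quat(s["tcp_rot"])
print("rotvec/pi",((Rg*Rn.inv()).as_rotvec()/np.pi).round(4),"dpos to grasp",(np.array([.4749,-.3568,.0543])-s["eef_pos"]).round(4))
```

```text
[ 0.476  -0.3583  0.0583] [-0.57  0.07 -2.25] [0.002 0.029 0.048]
rotvec/pi [0.0013 0.0011 0.0001] dpos to grasp [-0.0011  0.0015 -0.004 ]
```

{"fn": "play_rows", "kwargs": {
  "targets": [
    {"delta_pos":[-0.001,0.0013,-0.001],"delta_rot":[0.0013,0.0011,0],"claw":5},
    {"delta_pos":[-0.001,0.0013,-0.002],"delta_rot":[0.0013,0.0011,0],"claw":5},
    {"delta_pos":[-0.001,0.0013,-0.003],"delta_rot":[0.0013,0.0011,0],"claw":5},
    {"delta_pos":[-0.001,0.0013,-0.003],"delta_rot":[0.0013,0.0011,0],"claw":5}
  ]
}}

```text
time: 21.02
eef_pos: [0.4749, -0.3569, 0.0552]
tcp_rot: [0.708, -0.017, -0.706, -0.019]
contact_force: [0.7, 0.2, -1.6]
opening: 0.171
```

Run:
```python
from h import *
s=ctrl.get_state();print(s["eef_pos"].round(4),s["contact_force"].round(2),s["wrist_torque"].round(3))
Rg=Rot.from_quat([0.70761707,-0.01740407,-0.70612024,-0.01921931]);Rn=Rot.from_quat(s["tcp_rot"])
print("rotvec/pi",((Rg*Rn.inv()).as_rotvec()/np.pi).round(4),"dpos to grasp",(np.array([.4749,-.3568,.0543])-s["eef_pos"]).round(4))
```

```text
[ 0.4749 -0.3569  0.0552] [ 0.72  0.16 -1.61] [-0.     0.079  0.051]
rotvec/pi [-0.0001 -0.      0.0001] dpos to grasp [ 0.      0.0001 -0.0009]
```

{"fn": "play_rows", "kwargs": {
  "targets": [
    {"delta_pos":[0,0,-0.0008],"delta_rot":[0,0,0],"claw":5},
    {"delta_pos":[0,0,-0.0015],"delta_rot":[0,0,0],"claw":5},
    {"delta_pos":[0,0,-0.002],"delta_rot":[0,0,0],"claw":5},
    {"delta_pos":[0,0,-0.002],"delta_rot":[0,0,0],"claw":5}
  ]
}}

```text
time: 21.35
eef_pos: [0.4751, -0.3571, 0.0543]
tcp_rot: [0.708, -0.017, -0.706, -0.019]
contact_force: [-1.6, 1.5, 5.1]
opening: 0.166
```

{"fn": "play_rows", "kwargs": {
  "targets": [
    {"delta_pos":[0,0,0],"delta_rot":[0,0,0],"claw":16},
    {"delta_pos":[0,0,0],"delta_rot":[0,0,0],"claw":20},
    {"delta_pos":[0,0,0],"delta_rot":[0,0,0],"claw":28},
    {"delta_pos":[0,0,0],"delta_rot":[0,0,0],"claw":40},
    {"delta_pos":[0,0,0],"delta_rot":[0,0,0],"claw":45},
    {"delta_pos":[0,0,0],"delta_rot":[0,0,0],"claw":45},
    {"delta_pos":[0,0,0],"delta_rot":[0,0,0],"claw":45},
    {"delta_pos":[0,0,0],"delta_rot":[0,0,0],"claw":45}
  ],
  "newtons": 30
}}

```text
time: 22.02
eef_pos: [0.4751, -0.3571, 0.0542]
tcp_rot: [0.708, -0.017, -0.706, -0.019]
contact_force: [-0.0, -0.3, -0.2]
opening: 0.528
```

{"fn": "play_rows", "kwargs": {
  "targets": [
    {"delta_pos":[0,0,0.01],"delta_rot":[0,0,0],"claw":45},
    {"delta_pos":[0,0,0.025],"delta_rot":[0,0,0],"claw":45},
    {"delta_pos":[0,0,0.05],"delta_rot":[0,0,0],"claw":45},
    {"delta_pos":[0,0,0.08],"delta_rot":[0,0,0],"claw":60},
    {"delta_pos":[0,0,0.11],"delta_rot":[0,0,0],"claw":85},
    {"delta_pos":[0,0,0.14],"delta_rot":[0,0,0],"claw":85},
    {"delta_pos":[-0.02,0,0.17],"delta_rot":[0,0,0],"claw":85},
    {"delta_pos":[-0.05,0.03,0.2],"delta_rot":[0,0,0],"claw":85},
    {"delta_pos":[-0.07,0.06,0.22],"delta_rot":[0,0,0],"claw":85},
    {"delta_pos":[-0.07,0.09,0.22],"delta_rot":[0,0,0],"claw":85},
    {"delta_pos":[-0.07,0.12,0.22],"delta_rot":[0,0,0],"claw":85},
    {"delta_pos":[-0.07,0.12,0.22],"delta_rot":[0,0,0],"claw":85},
    {"delta_pos":[-0.07,0.12,0.22],"delta_rot":[0,0,0],"claw":85}
  ]
}}

```text
time: 23.1
eef_pos: [0.405, -0.2361, 0.2754]
tcp_rot: [0.708, -0.017, -0.706, -0.018]
contact_force: [0.6, -0.1, 0.4]
opening: 0.996
```

Run:
```python
from h import *
print(ctrl.get_state()["eef_pos"])
brass("top",(190,200,233,245),"z_top");im=cv2.imread("pics/z_top.png");p=cv2.imread("pics/top0.png")
s=ctrl.read_camera("side");cv2.imwrite("pics/z_side.png",s);p2=cv2.imread("pics/side0.png")
R=lambda x:cv2.resize(x,None,fx=3,fy=3,interpolation=cv2.INTER_CUBIC)
A=np.hstack([R(x[155:275,355:415]) for x in(p,im)]);B=np.vstack([R(x[240:305,265:400]) for x in(p2,s)])
c=np.zeros((400,800,3),np.uint8);c[:360,:360]=A;c[:390,365:770]=B
cv2.imwrite("pics/z_crop.png",np.clip(c*1.3,0,255).astype(np.uint8))
```

```text
[ 0.40503515 -0.23605612  0.2753904 ]
top n 306 rack rect [-158.7   47.5] [80.4 34.4] 87.4 mean [-158.6   47.7]
```

View pics/z_crop.png

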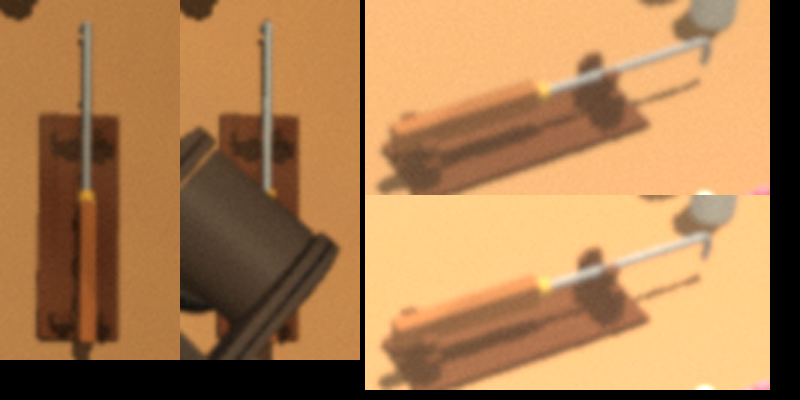

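View pics/z_top.png

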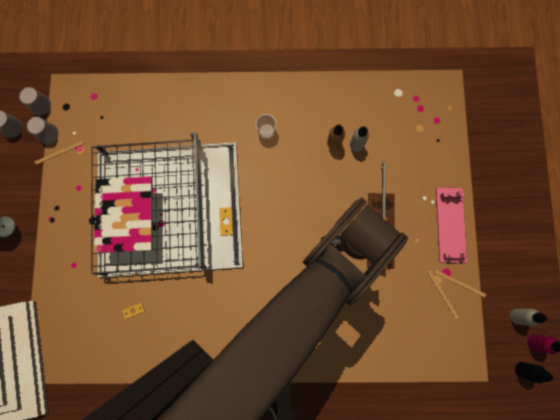

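Run:
```python
from h import *
im=cv2.imread("pics/z_top.png").astype(float)
sat=(im[...,2]-im[...,0])   # brass vs white/dark
for rows in(range(211,233),):
    L=[];Bf=[];Bo=[]
    for v in rows:
        r=sat[v];k=[u for u in range(212,226) if r[u]<45<=r[u+1]];
        if k:L.append((v,k[0]+(45-r[k[0]])/(r[k[0]+1]-r[k[0]])))
    g=im.sum(2)
    for v in list(range(150,200))+list(range(240,262)):
        w=slice(226,243);d=np.clip(300-g[v,w],0,None);u=np.arange(226,243)
        if d.sum()>0:Bf.append((v,(d*u).sum()/d.sum()))
    for n,q in(("plate back edge",L),("bar dark",Bf)):
        q=np.array(q);a=np.polyfit(q[:,0],q[:,1],1);res=q[:,1]-np.polyval(a,q[:,0]);q=q[abs(res)<.7]
        a=np.polyfit(q[:,0],q[:,1],1);e=[rk(pt("top",(np.polyval(a,v),v),.008 if n[0]=="p" else .015)) for v in(q[0,0],q[-1,0])]
        print(n,len(q),"slope",a[0].round(4),"rack pts",e,"angle",np.arctan2(e[1][0]-e[0][0],e[1][1]-e[0][1]).round(4))
```

```text
plate back edge 22 slope 0.0517 rack pts [array([-136.5,   17.2]), array([-136.9,   77.9])] angle -0.0066
bar dark 72 slope 0.0507 rack pts [array([-182.9, -159.5]), array([-182.6,  163.8])] angle 0.0009
```

```bash
python3 -c "
from plant import ctrl
print(ctrl.sign_off())"
```

```text
the job is handed in; nothing more can be done
None
```

The plate now sits against the stop bar and the rod is back in its rest. I handed the job in at about 23 s of the 64 s.

**What I did:** I took the rod from the dark rest, reached it under the guard and dropped the tip into the plate's eye. I drew the plate out and held it against the bar at about 6.3 N for roughly a second. Then I eased the tip off, lifted it clear and laid the rod back at the pose where I had gripped it.

**Last checks:**
- **Plate position:** its centre reads rack (-159, 47) mm. That puts its front edge at about -177 mm, the same as the bar face I measured, and it has not moved since the hook was lifted out.
- **Squareness:** fitted edge lines put its long edge within about 0.4° of the bar. A cruder rectangle fit read 2.6° off, the same before and after the pull. I trust the edge fit, which the close crop of the plate against the bar also supports.
- **Rod:** the side view looks the same as at the start. In the top view the arm hid the handle, so only the steel end was checked there, and it looks unchanged.
- **Other items:** the canvas, bottles and cup look unmoved in the last top picture. The highest wrist force I read was about 7 N.

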